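Reset the food chopper and hold its dial on pulse

TASK

The food chopper on the worktop has tripped out: press the red reset plunger on its front deck all the way down and let it come back up. Then turn the black dial beside it clockwise past its first two clicks to the third position, the orange mark at its end stop, and finish while still holding it there with the fingers, because it springs back to off when let go. Do not displace or tip the mug, tumbler, spice jar, salt shaker or pear standing around.

Things in the scene. Friction and masses are not known exactly. Their poses are not given: they have to be found in the camera images.
- chopper: Food chopper, fixed: white base 300 (its x) x 240 (y) x 70 mm high, clear round bowl with grey lid on its rear half. Origin at the centre of the underside; x to the rear (bowl), y left, z up. Bowl axis x = +70 mm, radius up to 76 mm, lid top 206 mm high. The flat front deck, 70 mm above the worktop, carries the dial (axis x -95, y +58 mm) and the plunger (x -95, y -58 mm).
- plunger_top (a point): Centre of the top face of the red reset plunger, a round button 28 mm across that stands 20 mm above the deck (90 mm above the worktop) when up and is pushed straight down. Fully down it still stands 8 mm above the deck; the steel collar round it (42 mm across) is 3 mm high.
- plunger (a joint): Travel of the reset plunger in m: 0 up, 0.012 fully down against its stop. Its spring pushes back with about 3 N at the top and 8 N at the bottom and returns it when released; it does not latch.
- dial_grip (a point): Point on the black dial's vertical axis, 101 mm above the worktop, inside its upright grip bar, 10 mm below the bar's top. Bar 52 long, 14 thick, 32 mm high, top 111 mm above the worktop, on a round skirt of 30 mm radius, top 80 mm above the worktop. Frame turns with the dial: x along the bar to the end with the white pointer line, y across its thickness, z up.
- dial (a joint): Dial angle in rad, growing clockwise from above: 0 off (as found, pointer 0.6 rad counter-clockwise of the chopper's x), clicks at 0.4 and 0.8, third position 1.2 at the end stop (orange mark, pointer 0.6 rad clockwise of that x). A spring returns it to 0 from anywhere, about 0.08 N m near off, 0.17 at the third; each click adds up to 0.06 N m on the way.
- mug: Grey-green mug, 82 mm across, 117 mm over its handle, 94 mm high, loose bystander; origin at the centre of its underside.
- spice_jar: Spice jar with red cap, 45 mm across, 106 mm high, loose bystander; origin at the centre of its underside.
- pear: Pear standing on its base, 68 mm across, 101 mm high, loose bystander; origin at the centre of its underside.
- tumbler_1: Clear glass tumbler, 76 mm across, 86 mm high, loose bystander; origin at the centre of its underside.
- salt_shaker: Glass salt shaker with a grey metal cap, 44 mm across, 90 mm high, loose bystander; origin at the centre of its underside.

How it is judged:
By the outcome, as a careful person would: the job done as asked, in the order asked, and still so for the second after the job is handed in, while the arm keeps its last pose, push and grip.
It also fails if it takes over 48 s, if anything falls off the work surface, if the arm or the gripper's body presses on something with over 40 N, if the wrist force passes 120 N, or if a joint passes its speed limit or range.

ROBOT

A 6-joint arm with a two-finger parallel gripper is mounted at the origin on a cart in front of the work surface, level with it; the furniture and walls round the work are solid. World frame = base frame: x ahead of the robot, y to its left, z up, the work surface at z = 0. Lengths are in m, angles in rad, forces in N, time in s.
With the tool pointing down it reaches from about 0.25 to 0.725 m from the base axis. Payload 4 kg.
Tool frame: the origin (TCP) lies on the front face of the gripper's body, between the roots of the fingers; the fingertips stand ctrl.finger_overhang ahead of it and the grasp point (between the pads) lies 54 mm ahead of it (ctrl.finger_overhang is the distance from the TCP to the fingertips, in m); z points along the fingers, y is the direction in which the jaws open and shut (so a half turn about z gives the same grasp; the last joint's range is limited). The gripper opens to 85 mm and grips with 20 to 120 N. Pads are 22 mm wide; open, the fingers measure 114 mm over their backs; the gripper's body (76 mm by 85 mm) begins 54 mm behind the grasp point. The pads swing forward as they close: fully open they stand 13 mm farther back than shut.
Start: joints at [-1.145, 0.241, 0.005, 1.335, 0, 1.571], TCP at [0.207, -0.455, 0.304] pointing down, gripper open.
Joint ranges: [-2.72, 2.72], [-1.05, 1.87], [-1.09, 1.28], [-1.99, 2.15], [-1.42, 1.44], [-3.14, 3.14]. Speed limits (rad/s): [2.79, 2.79, 3.14, 3.14, 3.14, 3.14].

INTERFACE

Orientations are given as a unit quaternion [w, x, y, z].
In Python, from workcell import read_state, eyes, job, ctrl gives the robot as it stands.
- The arm moves only by the tool servo_tool, never from a script. Its argument "increments" is one flat list of numbers, 7 for each row, row after row: the finger opening in cm, from 0 to 8.54, then the shift along the tool's x, y, z in cm, then the turn, a rotation vector about the tool's x, y, z in degrees. In form: [fingers, tx, ty, tz, ax, ay, az, fingers, tx, ty, tz, ax, ay, az, ...]. A call has exactly 5 rows; each row is the pose to reach, as a shift and turn from the pose measured when the call began, along the tool's axes at that moment; what a row does not reach only later rows make up. A row lasts 1/10 s, in which the tool goes at most 50 mm and 8.59 degrees, less where a joint would pass 70% of its speed; a pose out of reach is approached as far as the arm can. A call with a gripper value outside its range is refused whole. The fingers move at their own pace and stop on an object; the grip force is fixed at half the most. Time passes only in rows, so rows that repeat a pose let the fingers close, or fill a call up. It gives the time, the measured TCP pose, the force and the opening at its end, in the units of the state.
- read_state(): the state, without advancing time (a new reading comes with each control period).
- eyes.capture(name): name is "scene" or "side" or "wrist"; returns a dict with "color" (384x512x3 uint8, red, green, blue), "range_z" (384x512 float32, m along the optical axis (not along the pixel's ray), 0 where there is no reading), "fx", "fy", "cx", "cy" (pixels), "R" (3x3) and "t" (3): a world point X has camera coordinates R X + t; the wrist camera has in their place "tool_from_camera" (4x4, takes a point from camera to tool coordinates, whose origin is the TCP and whose axes are the flange's). Camera axes: x right, y down, z forward; pixel columns grow to the right and rows downward; lengths in m; the calibration is good to about 2 mm. A picture is of the moment at which its call begins: read the wrist's pose just before it.
- job.close_job(): hands the job in, once; it reports no verdict.
The state is a dict: "t": time; "joint_positions": joint angles; "qd": joint speeds; "effort": joint torques, N m; "position": TCP position; "tcp_rot": TCP orientation; "force": force on the tool from outside, world axes, zero at the start; "wrist_torque": the same for the moment, N m; "grip_width": finger opening in m.
Only numpy, scipy, OpenCV 4.12 (cv2) and the standard library are available. Lean on these libraries where they do the work, as an engineer would, in place of code of your own. Each camera call takes 0.05 s, during which the arm holds its last target.

## Working session

There is one attempt and no reset: what is moved stays moved. The work goes in short steps, Python scripts to look and compute and a tool call to move; the robot and the scene stay as the last step left them, time stands still between calls to the robot, and variables do not carry over. Pictures are saved under pics/ and viewed, and the job is handed in when it is done.

Besides the shell and the picture viewer there is one more tool, called after "Emit:" by a JSON object that holds its "op" and its "data", one argument or row to a line. servo_tool: Moves the arm, as the interface text tells. Its arguments: {"type":"object","properties":{"increments":{"type":"array","items":{"type":"number"}}},"required":["increments"]}

```bash
mkdir -p pics; ls
python3 - <<'E'
from workcell import read_state, eyes, job, ctrl
import cv2,json,numpy as np
s=read_state()
for k,v in s.items(): print(k,np.round(v,4))
print(ctrl.finger_overhang)
for n in ["scene","side"]:
    c=eyes.capture(n)
    cv2.imwrite(f"pics/{n}0.png",c["color"][:,:,::-1])
    np.savez(f"{n}0.npz",**c)
    print(n,c["fx"],c["fy"],c["cx"],c["cy"],c["R"],c["t"])
E
```

```text
pics
t 0.0
joint_positions [-1.145   0.2414  0.0037  1.3352  0.      1.5708]
qd [-0.0009 -0.0006 -0.0006 -0.0006 -0.0005  0.0008]
effort [ 1.30000e-03 -3.72321e+01  2.52404e+01  1.71000e-02 -1.00000e-04
 -0.00000e+00]
position [ 0.2063 -0.4549  0.303 ]
tcp_rot [-1.000e-03  9.774e-01  2.113e-01 -2.000e-04]
force [ 0.3999 -1.5179  0.0752]
wrist_torque [-0.0187 -0.0034 -0.0043]
grip_width 0.0851
0.0726
scene 423.78357842637655 423.78357842637655 256.1624236218865 195.59503518029447 [[-0.52438432 -0.85148022  0.00159016]
 [-0.60330363  0.37022554 -0.70636943]
 [ 0.60087088 -0.37136841 -0.70784157]] [0.24928309 0.34651209 1.33546051]
side 382.09291006569407 382.09291006569407 253.53167429308792 187.67860962400047 [[ 0.89282021 -0.4498217  -0.02307633]
 [-0.27331366 -0.50033449 -0.82156256]
 [ 0.35801079  0.73981473 -0.56965116]] [-0.41724904  0.19296422  1.19117738]
```

View pics/scene0.png

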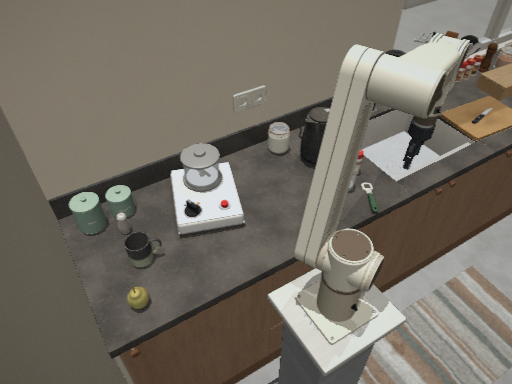

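View pics/side0.png

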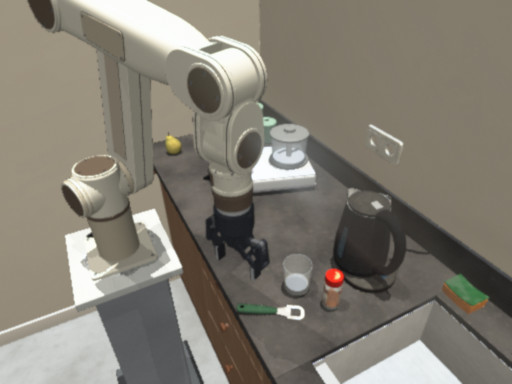

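The scene view shows the chopper base around (205,197), the dial at (192,209) and the red plunger at (225,204). The mug is at (140,250), the salt shaker at (123,222) and the pear at (138,297). The side view shows the tumbler at (297,275) and the spice jar at (333,288), near the gripper's start pose. Next I'll measure.

```bash
cat > h.py <<'E'
import numpy as np, cv2
def ray(c,u,v,z):
    d=c["R"].T@np.array([(u-c["cx"])/c["fx"],(v-c["cy"])/c["fy"],1.]); o=-c["R"].T@c["t"]
    return o+d*(z-o[2])/d[2]
def pts(c):
    h,w=c["range_z"].shape; u,v=np.meshgrid(np.arange(w),np.arange(h)); z=c["range_z"]
    P=np.stack([(u-c["cx"])/c["fx"]*z,(v-c["cy"])/c["fy"]*z,z],-1)
    return (P-c["t"])@c["R"]
E
python3 - <<'E'
from h import *
c=dict(np.load("scene0.npz")); P=pts(c); im=c["color"].astype(int)
ok=c["range_z"]>0
# white deck top
m=ok&(abs(P[...,2]-.07)<.008)&(im.min(-1)>150)
m[:, :160]=0; m[:,255:]=0
n,l,st,ce=cv2.connectedComponentsWithStats(m.astype(np.uint8)); 
i=1+np.argmax(st[1:,4]); print(st[i],P[l==i].mean(0))
q=[]
vv,uu=np.nonzero(l==i)
q=np.array([ray(c,a,b,.07)[:2] for a,b in zip(uu,vv)]).astype(np.float32)
r=cv2.minAreaRect(q); print("deck rect",r,cv2.boxPoints(r))
red=(im[...,0]>130)&(im[...,1]<70)&(im[...,2]<70); red[:,:200]=0;red[:,250:]=0
vv,uu=np.nonzero(red); print("red",uu.mean(),vv.mean(),len(uu),P[red].mean(0), [ray(c,uu.mean(),vv.mean(),z) for z in(.085,.09)])
s=c["color"][140:320,60:270]; cv2.imwrite("pics/z1.png",cv2.resize(s[:,:,::-1],None,fx=3.5,fy=3.3,interpolation=cv2.INTER_CUBIC)[:600])
for nm,(u0,u1,v0,v1) in dict(mug=(122,165,228,268),salt=(113,133,209,236),pear=(124,152,283,310)).items():
    A=P[v0:v1,u0:u1].reshape(-1,3);A=A[(A[:,2]>.02)&(A[:,2]<.15)]
    print(nm,A.min(0).round(3),A.max(0).round(3),len(A))
E
```

```text
[ 171  162   72   64 2287] [0.57432051 0.15436462 0.07044872]
deck rect ((0.6061428189277649, 0.14569367468357086), (0.2339678257703781, 0.30435609817504883), 71.49607849121094) [[ 0.42470497  0.08305428]
 [ 0.7133264  -0.01353907]
 [ 0.78758067  0.20833308]
 [ 0.49895924  0.30492643]]
red 224.2608695652174 202.8695652173913 23 [0.49876094 0.1206921  0.09075085] [array([0.5037809 , 0.11829414, 0.085     ]), array([0.4994065 , 0.12038358, 0.09      ])]
mug [0.45 0.38 0.02] [0.632 0.493 0.099] 784
salt [0.53  0.404 0.02 ] [0.728 0.477 0.095] 281
pear [0.297 0.487 0.02 ] [0.355 0.553 0.102] 384
```

Run:
```python
from h import *
c=dict(np.load("side0.npz")); P=pts(c)
for nm,(u0,u1,v0,v1) in dict(tumb=(280,314,252,298),spice=(320,346,266,312)).items():
    A=P[v0:v1,u0:u1].reshape(-1,3);A=A[(A[:,2]>.02)&(A[:,2]<.15)]
    print(nm,A.min(0).round(3),A.max(0).round(3),np.median(A,0),len(A))
s=c["color"][80:330,150:410]; cv2.imwrite("pics/z2.png",cv2.resize(s[:,:,::-1],None,fx=2.4,fy=2.4,interpolation=cv2.INTER_CUBIC))
```

```text
tumb [ 0.369 -0.418  0.02 ] [ 0.445 -0.339  0.088] [ 0.40862117 -0.37821392  0.05829587] 880
spice [ 0.433 -0.494  0.02 ] [ 0.544 -0.395  0.11 ] [ 0.44815352 -0.48072166  0.07898022] 632
```

View pics/z1.png

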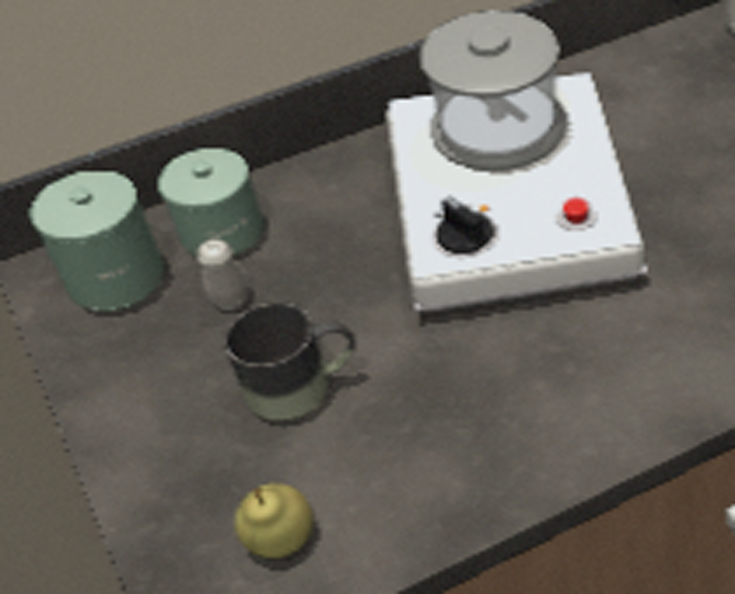

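```bash
cat >> h.py <<'E'
from scipy.spatial.transform import Rotation as Ro
def plan(pos,head):
    "tool increments to reach world pos, tool down, tool-y heading (deg)"
    from workcell import read_state
    s=read_state(); q=s["tcp_rot"]; R=Ro.from_quat([q[1],q[2],q[3],q[0]])
    h=np.radians(head); y=np.array([np.cos(h),np.sin(h),0]); z=np.array([0,0,-1.]); x=np.cross(y,z)
    T=Ro.from_matrix(np.stack([x,y,z],1))
    cy=R.as_matrix()[:,1]
    print("t",round(s["t"],2),"pos",np.round(s["position"],4),"head",np.degrees(np.arctan2(cy[1],cy[0])).round(2),"F",np.round(s["force"],2),"w",round(s["grip_width"],4),"q",np.degrees(s["joint_positions"]).round(1))
    print("shift cm",(R.inv().apply(np.array(pos)-s["position"])*100).round(2),"rot",(R.inv()*T).as_rotvec(degrees=True).round(2))
E
python3 - <<'E'
from h import *
c=dict(np.load("scene0.npz")); P=pts(c)
A=P[100:175,300:360].reshape(-1,3);A=A[(A[:,2]>.03)&(A[:,2]<.3)&(A[:,0]>0.4)];print("kettle",A.min(0),A.max(0))
D=P[195:222,178:210].reshape(-1,3); im=c["color"][195:222,178:210].reshape(-1,3).max(-1)
k=(im<90)&(D[:,2]>.1)&(D[:,2]<.12);print(D[k].mean(0),k.sum())
print(cv2.minAreaRect(D[k][:,:2].astype(np.float32)))
plan([.499,.1205,.25],13.6)
E
```

```text
kettle [ 0.40167281 -0.6425726   0.03043356] [ 0.84940501 -0.31097174  0.24101015]
[0.53197798 0.22921945 0.10830785] 44
((0.5358916521072388, 0.22892333567142487), (0.04337981715798378, 0.014996588230133057), 18.580699920654297)
t 0.1 pos [ 0.2063 -0.455   0.3031] head -65.61 F [-0.4  -0.3   0.28] w 0.0853 q [-65.6  13.8   0.2  76.5   0.   90. ]
shift cm [ 50.42 -40.31   5.39] rot [-9.000e-02 -7.000e-02 -7.921e+01]
```

Emit:
{"op": "servo_tool", "data": {
  "increments": [0, 3.8, -3.0, 0, 0, 0, -6, 0, 7.6, -6, 0, 0, 0, -12, 0, 11.4, -9, 0, 0, 0, -18, 0, 15.2, -12, 0, 0, 0, -24, 0, 19, -15, 0, 0, 0, -30]
}}

```text
t: 0.6
position: [0.3176, -0.2381, 0.3031]
tcp_rot: [-0.001, 0.889, 0.459, 0.0]
force: [1.2, 0.6, 0.3]
grip_width: 0.0123
```

```bash
python3 -c "
from h import *
plan([.499,.1205,.25],13.6)"
```

```text
t 0.6 pos [ 0.3176 -0.2381  0.3031] head -35.4 F [1.17 0.58 0.32] w 0.0123 q [-36.9   2.2 -13.5  74.4   0.1  88.5]
shift cm [39.73 -5.98  5.36] rot [ -0.08  -0.11 -49.  ]
```

Emit:
{"op": "servo_tool", "data": {
  "increments": [0, 4.2, -0.6, 0, 0, 0, -6, 0, 8.4, -1.2, 0, 0, 0, -12, 0, 12.6, -1.8, 0.5, 0, 0, -18, 0, 16.8, -2.4, 1, 0, 0, -24, 0, 21, -3, 1.5, 0, 0, -30]
}}

```text
t: 1.1
position: [0.4151, -0.0478, 0.288]
tcp_rot: [-0.001, 0.738, 0.675, 0.0]
force: [0.4, -0.4, 0.1]
grip_width: 0.0002
```

```bash
python3 -c "
from h import *
plan([.499,.1205,.25],13.6)"
```

```text
t 1.1 pos [ 0.4151 -0.0478  0.288 ] head -5.15 F [ 0.35 -0.4   0.11] w 0.0002 q [ -6.6   5.  -12.7  72.3   0.1  88.5]
shift cm [17.5   6.85  3.83] rot [ -0.06  -0.12 -18.75]
```

Emit:
{"op": "servo_tool", "data": {
  "increments": [0, 3.8, 1.5, 0.8, 0, 0, -4.2, 0, 7.7, 3, 1.6, 0, 0, -8.4, 0, 11.5, 4.5, 2.5, 0, 0, -12.5, 0, 15, 5.9, 3.3, 0, 0, -16.5, 0, 17.5, 6.85, 3.8, 0, 0, -18.8]
}}

```text
t: 1.6
position: [0.4993, 0.1227, 0.249]
tcp_rot: [-0.002, 0.616, 0.787, -0.0]
force: [0.4, 0.3, -0.5]
grip_width: 0.0002
```

Run:
```python
from h import *
from workcell import eyes,read_state
plan([.499,.1205,.175],13.6)
s=read_state(); c=eyes.capture("wrist"); np.savez("w0.npz",pos=s["position"],rot=s["tcp_rot"],**c)
cv2.imwrite("pics/w0.png",c["color"][:,:,::-1]); print(c["tool_from_camera"])
plan([.499,.1205,.175],13.6)
```

```text
t 1.6 pos [0.4993 0.1227 0.249 ] head 13.88 F [ 0.44  0.26 -0.48] w 0.0002 q [13.7 17.2 -3.5 69.4  0.1 89.9]
shift cm [-0.22 -0.06  7.4 ] rot [-0.12 -0.14  0.28]
[[ 1.16071178e-03 -9.63658542e-01 -2.67134548e-01  6.69895120e-02]
 [ 9.99999325e-01  1.13002914e-03  2.68586607e-04  7.56720550e-04]
 [ 4.30440455e-05 -2.67134680e-01  9.63659204e-01 -7.16494437e-02]
 [ 0.00000000e+00  0.00000000e+00  0.00000000e+00  1.00000000e+00]]
t 1.65 pos [0.5006 0.1253 0.2483] head 14.07 F [2.98 2.02 0.13] w 0.0001 q [13.9 17.4 -3.3 69.3  0.3 89.9]
shift cm [-0.46 -0.26  7.32] rot [-0.05 -0.26  0.47]
```

View pics/w0.png

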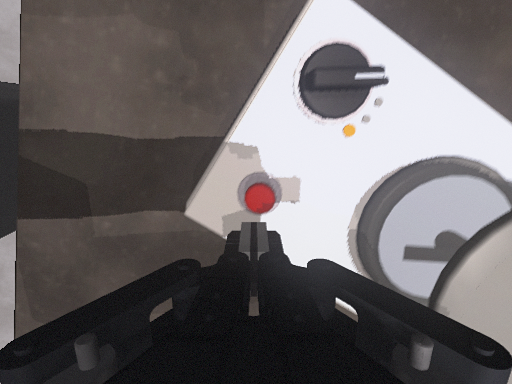

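The wrist view shows the red plunger at about (260,198), the dial bar at (345,77) with its pointer to the right, and the orange mark at (349,130). I'll measure the plunger and dial from this picture.

```bash
cat >> h.py <<'E'
def wcam(f):
    w=dict(np.load(f)); q=w["rot"]; Rt=Ro.from_quat([q[1],q[2],q[3],q[0]]).as_matrix(); M=w["tool_from_camera"]
    Rc=Rt@M[:3,:3]; o=Rt@M[:3,3]+w["pos"]; w["R"]=Rc.T; w["t"]=-Rc.T@o; return w
E
python3 - <<'E'
from h import *
c=wcam("w0.npz"); P=pts(c); im=c["color"].astype(int)
red=(im[...,0]>120)&(im[...,1]<80)&(im[...,2]<80)&(P[...,2]>.08)
n,l,st,ce=cv2.connectedComponentsWithStats(red.astype(np.uint8)); i=1+np.argmax(st[1:,4]); print(st[i],ce[i])
print("red",ray(c,*ce[i],.09),P[l==i].mean(0), P[l==i][:,2].max())
print("deckz",np.median(P[100:160,260:290,2]))
bar=(abs(P[...,2]-.111)<.005); bar[150:]=0; bar[:,:280]=0
A=P[bar]; print(bar.sum(),A.mean(0)); print(cv2.minAreaRect(A[:,:2].astype(np.float32)))
o=(im[...,0]>200)&(im[...,2]<80)&(im[...,1]>100); vv,uu=np.nonzero(o);print("orange",ray(c,uu.mean(),vv.mean(),.07))
E
```

```text
[245 184  30  30 669] [259.32286996 198.16292975]
red [0.50596254 0.11962279 0.09      ] [0.50577666 0.12021654 0.09209543] 0.3207669311283517
deckz 0.07169124687358008
1542 [0.54195534 0.22709045 0.11212445]
((0.5430367588996887, 0.22771337628364563), (0.05284569784998894, 0.014141488820314407), 15.89281177520752)
orange [0.56922236 0.1951437  0.07      ]
```

Emit:
{"op": "servo_tool", "data": {
  "increments": [0, -0.3, -0.2, 0, 0, 0, 0.5, 0, -0.3, -0.2, 0, 0, 0, 0.5, 0, -0.3, -0.2, 0, 0, 0, 0.5, 0, -0.3, -0.2, 0, 0, 0, 0.5, 0, -0.3, -0.2, 0, 0, 0, 0.5]
}}

```text
t: 2.15
position: [0.4993, 0.1211, 0.2487]
tcp_rot: [-0.002, 0.619, 0.785, 0.001]
force: [-0.3, 0.4, -0.5]
grip_width: 0.0001
```

```bash
cat > m.py <<'E'
from h import *
import sys
from workcell import eyes,read_state
f=sys.argv[1]
s=read_state(); c=eyes.capture("wrist"); np.savez(f+".npz",pos=s["position"],rot=s["tcp_rot"],**c)
cv2.imwrite(f"pics/{f}.png",c["color"][:,:,::-1]); print(s["qd"].round(3) if hasattr(s["qd"],"round") else s["qd"], s["position"])
c=wcam(f+".npz"); P=pts(c); im=c["color"].astype(int)
red=(im[...,0]>120)&(im[...,1]<80)&(im[...,2]<80)
n,l,st,ce=cv2.connectedComponentsWithStats(red.astype(np.uint8)); i=1+np.argmax(st[1:,4]); print(st[i],ce[i])
print("red",ray(c,*ce[i],.09),np.median(P[l==i],0))
bar=(abs(P[...,2]-.111)<.005); bar[150:]=0; bar[:,:280]=0
A=P[bar]; print(cv2.minAreaRect(A[:,:2].astype(np.float32)))
E
python3 m.py w1
python3 - <<'E'
from h import *
from workcell import eyes
c=eyes.capture("scene"); np.savez("scene1.npz",**c); d=eyes.capture("side"); np.savez("side1.npz",**d)
for n,c in(("scene",c),("side",d)):
    cv2.imwrite(f"pics/{n}1.png",c["color"][:,:,::-1])
    im=c["color"].astype(int); red=(im[...,0]>120)&(im[...,1]<70)&(im[...,2]<70)
    P=pts(c); red&=(abs(P[...,2]-.09)<.02)&(P[...,1]>0)
    vv,uu=np.nonzero(red)
    if len(uu): print(n,len(uu),ray(c,uu.mean(),vv.mean(),.09),P[red].mean(0))
E
```

```text
[ 0.004  0.002  0.002 -0.001  0.     0.001] [0.49926232 0.12111895 0.24870138]
[244 184  31  29 698] [258.59169054 198.1747851 ]
red [0.50551219 0.11833743 0.09      ] [0.50532456 0.11890687 0.09160991]
((0.5429930090904236, 0.22769631445407867), (0.05300498381257057, 0.01421853806823492), 15.878252983093262)
scene 28 [0.49999753 0.12156944 0.09      ] [0.49975006 0.12169256 0.09029489]
side 20 [0.49852372 0.10172923 0.09      ] [0.50196992 0.10912607 0.08491832]
```

Run:
```python
from h import *
for n in ("scene1","w1","side1"):
    c=wcam("w1.npz") if n=="w1" else dict(np.load(n+".npz")); P=pts(c); im=c["color"].astype(int)
    o=(im[...,0]-im[...,2]>70)&(im[...,1]>100)&(im[...,0]>160)&(abs(P[...,2]-.07)<.02)&(abs(P[...,1]-.2)<.06)&(abs(P[...,0]-.56)<.06)
    vv,uu=np.nonzero(o); 
    if len(uu): print(n,len(uu),uu.mean(),vv.mean(),"orange",ray(c,uu.mean(),vv.mean(),.071))
    # deck rect by flat points
    m=(abs(P[...,2]-.07)<.004)&(im.min(-1)>140)
    n_,l,st,ce=cv2.connectedComponentsWithStats(m.astype(np.uint8)); i=1+np.argmax(st[1:,4])
    r=cv2.minAreaRect(P[l==i][:,:2].astype(np.float32)); print(n,"deck",st[i],r); print(cv2.boxPoints(r))
s=dict(np.load("scene1.npz"))["color"][150:250,155:265]; cv2.imwrite("pics/z3.png",cv2.resize(s[:,:,::-1],None,fx=6,fy=6,interpolation=cv2.INTER_NEAREST))
s=dict(np.load("side1.npz"))["color"][100:230,170:340]; cv2.imwrite("pics/z4.png",cv2.resize(s[:,:,::-1],None,fx=4,fy=4,interpolation=cv2.INTER_NEAREST))
```

```text
scene1 3 197.66666666666666 202.66666666666666 orange [0.56794111 0.19505126 0.071     ]
scene1 deck [ 171  169   72   56 1734] ((0.6095606088638306, 0.14476653933525085), (0.23435868322849274, 0.29613620042800903), 71.1666488647461)
[[ 0.4315924   0.08165964]
 [ 0.71187395 -0.01393805]
 [ 0.7875288   0.20787343]
 [ 0.50724727  0.30347112]]
w1 126 347.8095238095238 129.34920634920636 orange [0.56902649 0.19342794 0.071     ]
w1 deck [  184     0   328   278 38138] ((0.5901855230331421, 0.15070751309394836), (0.23076553642749786, 0.2428664118051529), 71.5156021118164)
[[0.43843535 0.07977731]
 [0.6687723  0.00277738]
 [0.74193573 0.22163773]
 [0.51159877 0.29863766]]
side1 deck [ 230  147   85   36 1408] ((0.6115441918373108, 0.1400790810585022), (0.24102278053760529, 0.291689932346344), 71.56646728515625)
[[ 0.43507615  0.07186779]
 [ 0.7117998  -0.02036581]
 [ 0.78801227  0.20829037]
 [ 0.5112886   0.30052397]]
```

View pics/z3.png

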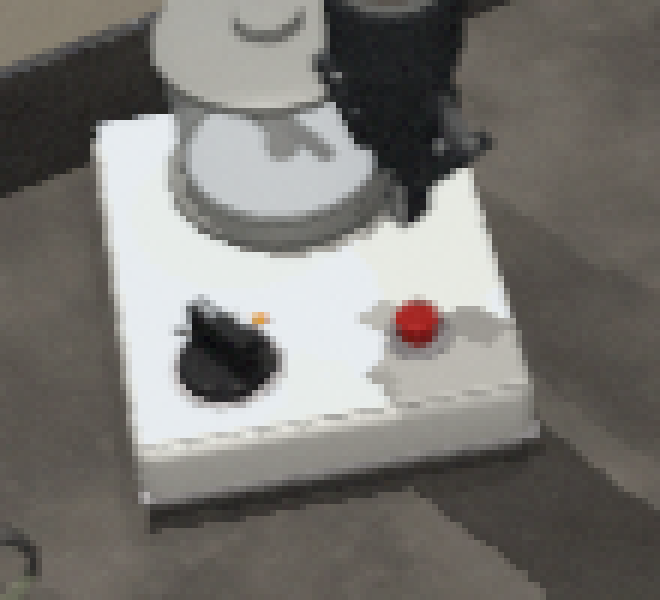

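View pics/z4.png

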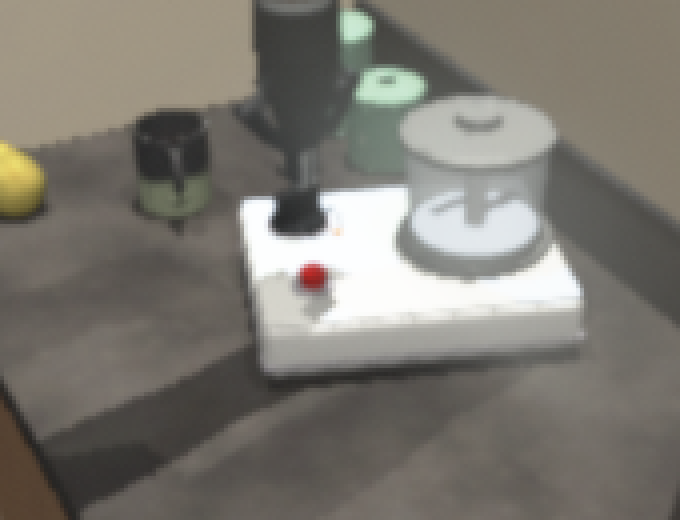

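The orange mark from the scene and wrist views agrees within 2 mm. The red-centroid difference comes from the scene camera seeing the plunger's sidewall. I'm using plunger (0.505, 0.1185) and dial (0.542, 0.228), with chopper yaw -18.5°.

```bash
python3 -c "
from h import *
plan([.505,.1185,.170],14)"
```

```text
t 2.3 pos [0.4994 0.1215 0.2486] head 13.52 F [0.69 0.29 0.21] w -0.0001 q [13.6 17.1 -3.6 69.3  0.3 90. ]
shift cm [-0.46  0.48  7.85] rot [-0.02 -0.26 -0.48]
```

Emit:
{"op": "servo_tool", "data": {
  "increments": [0, -0.45, 0.5, 1.8, 0, 0, 0, 0, -0.45, 0.5, 3.6, 0, -0.2, 0, 0, -0.45, 0.5, 5.4, 0, -0.2, 0, 0, -0.45, 0.5, 7, 0, -0.2, 0, 0, -0.45, 0.5, 7.8, 0, -0.2, 0]
}}

```text
t: 2.8
position: [0.5044, 0.1183, 0.1691]
tcp_rot: [-0.001, 0.619, 0.785, -0.001]
force: [0.1, 0.3, 0.8]
grip_width: 0.0
```

Emit:
{"op": "servo_tool", "data": {
  "increments": [0, 0, 0, 0.2, 0, 0, 0, 0, 0, 0, 0.4, 0, 0, 0, 0, 0, 0, 0.7, 0, 0, 0, 0, 0, 0, 0.7, 0, 0, 0, 0, 0, 0, 0.7, 0, 0, 0]
}}

```text
t: 3.3
position: [0.5047, 0.1184, 0.1627]
tcp_rot: [-0.001, 0.619, 0.785, -0.0]
force: [0.3, 1.0, 0.6]
grip_width: 0.0002
```

```bash
python3 -c "
from h import *
plan([.505,.1185,.1476],14)
from workcell import eyes
for n in ('side','wrist'):
  c=eyes.capture(n)['color']
  if n=='side': c=cv2.resize(c[100:230,170:340],None,fx=4,fy=4)
  cv2.imwrite('pics/p_'+n+'.png',c[:,:,::-1])
"
```

```text
t 3.3 pos [0.5047 0.1184 0.1627] head 13.51 F [0.3  1.01 0.64] w 0.0002 q [ 13.2  21.9 -10.5  57.6   0.1  89.7]
shift cm [0.   0.03 1.51] rot [-0.08 -0.06 -0.49]
```

View pics/p_wrist.png

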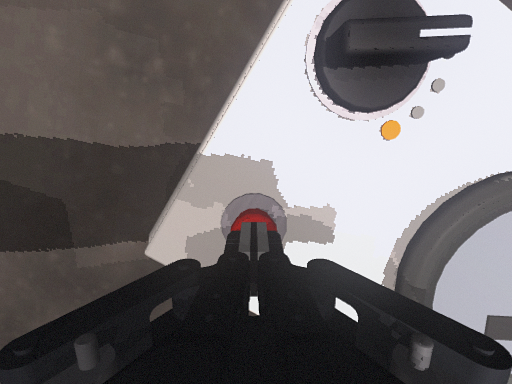

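View pics/p_side.png

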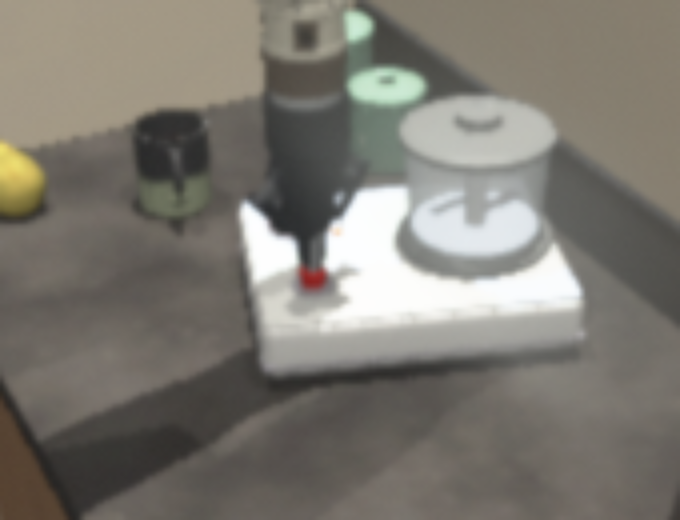

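The tips are closed and centred on the plunger (red rim visible at (254,215) in the wrist view), right at contact height. Now I press.

Emit:
{"op": "servo_tool", "data": {
  "increments": [0, 0, 0, 0.4, 0, 0, 0, 0, 0, 0, 0.8, 0, 0, 0, 0, 0, 0, 1.1, 0, 0, 0, 0, 0, 0, 1.3, 0, 0, 0, 0, 0, 0, 1.3, 0, 0, 0]
}}

```text
t: 3.9
position: [0.5049, 0.1185, 0.1506]
tcp_rot: [-0.001, 0.619, 0.785, 0.0]
force: [-2.6, -1.5, 9.1]
grip_width: 0.0001
```

```bash
python3 -c "
from h import *
plan([.505,.1185,.1476],14)"
```

```text
t 3.9 pos [0.5049 0.1185 0.1506] head 13.51 F [-2.57 -1.45  9.14] w 0.0001 q [ 13.2  22.7 -11.4  55.9   0.1  89.7]
shift cm [-0.    0.01  0.3 ] rot [-0.01 -0.06 -0.49]
```

Emit:
{"op": "servo_tool", "data": {
  "increments": [0, 0, 0, 0.2, 0, 0, 0, 0, 0, 0, 0.3, 0, 0, 0, 0, 0, 0, 0.4, 0, 0, 0, 0, 0, 0, 0.4, 0, 0, 0, 0, 0, 0, 0.4, 0, 0, 0]
}}

```text
t: 4.4
position: [0.5049, 0.1185, 0.1504]
tcp_rot: [0.0, 0.619, 0.785, 0.001]
force: [-10.1, -2.3, 26.7]
grip_width: 0.0002
```

It's against the hard stop: z held at 0.1504 while the force rose to 27 N. Now I release straight up.

Emit:
{"op": "servo_tool", "data": {
  "increments": [0, 0, 0, -0.8, 0, 0, 0, 0, 0, 0, -2, 0, 0, 0, 0, 0, 0, -4, 0, 0, 0, 0, 0, 0, -6, 0, 0, 0, 0, 0, 0, -7.5, 0, 0, 0]
}}

```text
t: 4.9
position: [0.5049, 0.1184, 0.2261]
tcp_rot: [0.0, 0.619, 0.785, 0.001]
force: [0.2, -0.4, 0.7]
grip_width: 0.0001
```

```bash
python3 m.py w2; python3 -c "
from h import *
plan([.542,.228,.22],105.9)"
```

```text
[ 0.    -0.117  0.231  0.354 -0.001  0.001] [0.50489882 0.11841372 0.22613772]
[236 186  34  32 859] [252.53317811 201.46915017]
red [0.50555421 0.11810077 0.09      ] [0.50544987 0.11856954 0.09164175]
((0.5431167483329773, 0.22779451310634613), (0.05332076549530029, 0.014250391162931919), 15.942519187927246)
t 4.95 pos [0.506  0.1187 0.2285] head 13.51 F [1.11 0.26 2.61] w 0.0003 q [13.2 18.3 -5.1 66.2  0.1 89.7]
shift cm [9.79 6.05 0.9 ] rot [  0.35   0.26 -92.39]
```

View pics/w2.png

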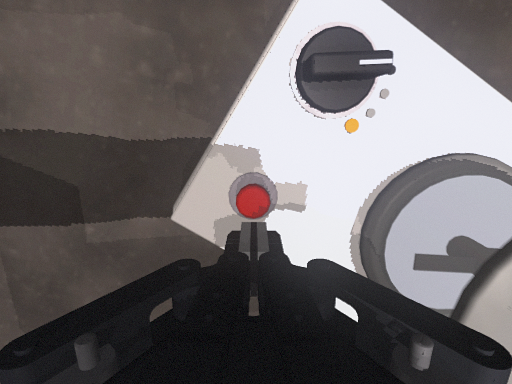

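The plunger is back up: its top reads z = 0.0916, the same as before the press, at pixel (253,201). The dial bar is at (0.543, 0.228), 15.9°.

Emit:
{"op": "servo_tool", "data": {
  "increments": [5, 2, 1.2, 0, 0, 0, -8, 5, 4, 2.4, 0, 0, 0, -16, 5, 6, 3.6, 0, 0, 0, -24, 5, 8, 4.8, 0, 0, 0, -32, 5, 9.8, 6, 0, 0, 0, -40]
}}

```text
t: 5.45
position: [0.5414, 0.2289, 0.2278]
tcp_rot: [0.002, 0.31, 0.951, 0.002]
force: [-0.5, 1.3, -0.6]
grip_width: 0.0499
```

Emit:
{"op": "servo_tool", "data": {
  "increments": [5, 0, 0, 0, 0, 0, -8, 5, 0, 0, 0, 0, 0, -16, 5, 0, 0, 0, 0, 0, -24, 5, 0, 0, 0, 0, 0, -32, 5, 0, 0, 0, 0, 0, -40]
}}

```text
t: 5.95
position: [0.5412, 0.2289, 0.2264]
tcp_rot: [0.002, -0.037, 0.999, 0.001]
force: [0.3, -0.5, 0.6]
grip_width: 0.0501
```

```bash
python3 -c "
from h import *
plan([.543,.228,.20],105.9)"
```

```text
t 5.95 pos [0.5412 0.2289 0.2264] head 94.19 F [ 0.28 -0.47  0.57] w 0.0501 q [22.9 25.9  6.  69.9  0.  18.7]
shift cm [-0.17 -0.1   2.64] rot [  0.05   0.2  -11.71]
```

Emit:
{"op": "servo_tool", "data": {
  "increments": [5, -0.2, -0.1, 0.5, 0, 0, -4, 5, -0.2, -0.1, 1, 0, 0.2, -8, 5, -0.2, -0.1, 1.5, 0, 0.2, -11.7, 5, -0.2, -0.1, 1.5, 0, 0.2, -11.7, 5, -0.2, -0.1, 1.5, 0, 0.2, -11.7]
}}

```text
t: 6.45
position: [0.543, 0.228, 0.2105]
tcp_rot: [-0.001, -0.138, 0.99, 0.0]
force: [0.2, 1.0, 0.8]
grip_width: 0.0505
```

Run:
```python
from h import *
from workcell import eyes,read_state
plan([.543,.228,.158],105.9)
f="w3";s=read_state(); c=eyes.capture("wrist"); np.savez(f+".npz",pos=s["position"],rot=s["tcp_rot"],**c)
cv2.imwrite(f"pics/{f}.png",c["color"][:,:,::-1])
c=wcam("w3.npz");P=pts(c);b=(abs(P[...,2]-.111)<.005)&(abs(P[...,0]-.543)<.05)&(abs(P[...,1]-.228)<.05); print(cv2.minAreaRect(P[b][:,:2].astype(np.float32)),b.sum())
```

```text
t 6.45 pos [0.543  0.228  0.2105] head 105.81 F [0.24 1.03 0.84] w 0.0505 q [22.8 26.9  5.1 68.3  0.   6.9]
shift cm [-0.01  0.    5.25] rot [ 0.04 -0.08 -0.09]
((0.5430931448936462, 0.2280946671962738), (0.053270746022462845, 0.013830229640007019), 15.846713066101074) 1537
```

View pics/w3.png

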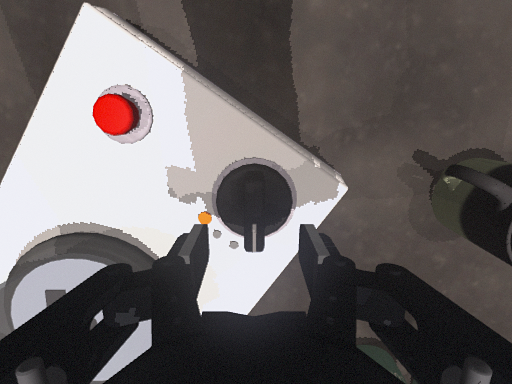

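The jaws are centred over the bar at about (254,235), the plunger is up at (116,114), and the mug is well clear on the right. I'll descend and close.

Emit:
{"op": "servo_tool", "data": {
  "increments": [5, 0, 0, 1.4, 0, 0, 0, 5, 0, 0, 2.8, 0, 0, 0, 5, 0, 0, 4.2, 0, 0, 0, 5, 0, 0, 5.3, 0, 0, 0, 5, 0, 0, 5.3, 0, 0, 0]
}}

```text
t: 7.0
position: [0.5423, 0.2277, 0.1563]
tcp_rot: [-0.002, -0.137, 0.991, -0.0]
force: [-0.6, 0.5, 0.1]
grip_width: 0.0497
```

Emit:
{"op": "servo_tool", "data": {
  "increments": [1, 0, 0, 0, 0, 0, 0, 1, 0, 0, 0, 0, 0, 0, 1, 0, 0, 0, 0, 0, 0, 1, 0, 0, 0, 0, 0, 0, 1, 0, 0, 0, 0, 0, 0]
}}

```text
t: 7.5
position: [0.5426, 0.2281, 0.1572]
tcp_rot: [-0.001, -0.138, 0.99, 0.0]
force: [-1.7, 1.9, 3.5]
grip_width: 0.0129
```

```bash
python3 -c "
from h import *
plan([.543,.228,.157],37.1)"
```

```text
t 7.5 pos [0.5426 0.2281 0.1572] head 105.82 F [-1.66  1.87  3.54] w 0.0129 q [22.8 29.4  0.7 61.4  0.1  7. ]
shift cm [-0.04 -0.02  0.02] rot [-3.000e-02 -1.500e-01  6.872e+01]
```

Emit:
{"op": "servo_tool", "data": {
  "increments": [0, 0, 0, 0, 0, 0, 0, 0, 0, 0, 0, 0, 0, 6, 0, 0, 0, 0, 0, 0, 12, 0, 0, 0, 0, 0, 0, 18, 0, 0, 0, 0, 0, 0, 24]
}}

```text
t: 8.0
position: [0.5426, 0.2279, 0.1572]
tcp_rot: [-0.001, 0.073, 0.997, -0.0]
force: [-0.2, -0.1, 1.7]
grip_width: 0.0131
```

```bash
python3 -c "
from h import *
from workcell import read_state
plan([.543,.228,.1575],37.1); print(read_state()['wrist_torque'])"
```

```text
t 8.0 pos [0.5426 0.2279 0.1572] head 81.58 F [-0.17 -0.11  1.69] w 0.0131 q [22.8 29.4  0.7 61.4  0.  31.2]
shift cm [-0.04  0.01 -0.03] rot [-0.08 -0.12 44.48]
[0.0292242  0.11222681 0.13854935]
```

Emit:
{"op": "servo_tool", "data": {
  "increments": [0, 0, 0, 0, 0, 0, 6, 0, 0, 0, 0, 0, 0, 12, 0, 0, 0, 0, 0, 0, 18, 0, 0, 0, 0, 0, 0, 24, 0, 0, 0, 0, 0, 0, 30]
}}

```text
t: 8.5
position: [0.5424, 0.2277, 0.1572]
tcp_rot: [-0.001, 0.331, 0.944, -0.001]
force: [-0.9, 0.1, 1.8]
grip_width: 0.0129
```

```bash
python3 -c "
from h import *
from workcell import read_state
plan([.543,.228,.1575],37.1); print(read_state()['wrist_torque'])"
```

```text
t 8.5 pos [0.5424 0.2277 0.1572] head 51.36 F [-0.92  0.1   1.8 ] w 0.0129 q [22.8 29.4  0.7 61.4  0.  61.4]
shift cm [-0.03  0.06 -0.03] rot [-0.13 -0.08 14.26]
[-0.03969998  0.13742913  0.23154023]
```

Next I turn to the stop and slightly past it.

Emit:
{"op": "servo_tool", "data": {
  "increments": [0, 0, 0, 0, 0, 0, 5, 0, 0, 0, 0, 0, 0, 10, 0, 0, 0, 0, 0, 0, 14, 0, 0, 0, 0, 0, 0, 17, 0, 0, 0, 0, 0, 0, 17]
}}

```text
t: 9.0
position: [0.5423, 0.2277, 0.1572]
tcp_rot: [-0.001, 0.465, 0.885, -0.001]
force: [-1.2, 0.1, 0.1]
grip_width: 0.013
```

Run:
```python
from h import *
from workcell import eyes,read_state
plan([.543,.228,.1575],37.1); print(read_state()['wrist_torque'])
s=read_state(); c=eyes.capture("wrist"); cv2.imwrite("pics/w4.png",c["color"][:,:,::-1])
c=eyes.capture("scene"); cv2.imwrite("pics/s4.png",cv2.resize(c["color"][140:320,60:270],None,fx=3.5,fy=3.3)[:,:,::-1])
```

```text
t 9.0 pos [0.5423 0.2277 0.1572] head 34.54 F [-1.19  0.12  0.12] w 0.013 q [22.8 29.4  0.7 61.4 -0.  78.2]
shift cm [-0.02  0.07 -0.03] rot [-0.16 -0.03 -2.56]
[-0.10369728  0.15036416  1.29290513]
```

View pics/w4.png

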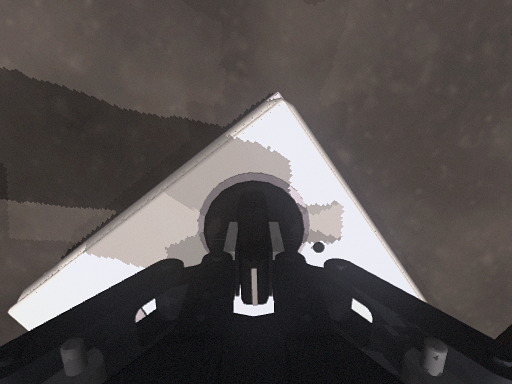

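View pics/s4.png

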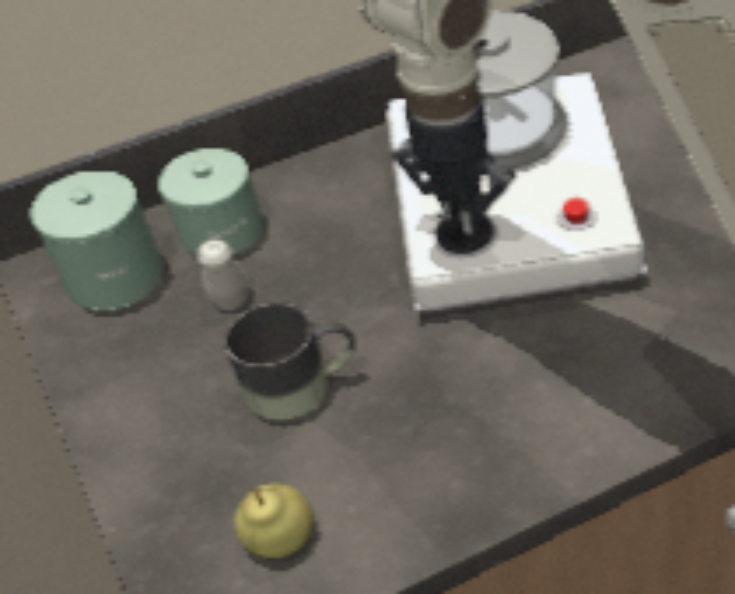

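The torque jumped from 0.23 to 1.29 N·m, which means the end stop. The pointer at (254,285) lies between the jaws. I'll hold briefly to check that it's steady.

Emit:
{"op": "servo_tool", "data": {
  "increments": [0, 0, 0, 0, 0, 0, 1.5, 0, 0, 0, 0, 0, 0, 1.5, 0, 0, 0, 0, 0, 0, 1.5, 0, 0, 0, 0, 0, 0, 1.5, 0, 0, 0, 0, 0, 0, 1.5]
}}

```text
t: 9.6
position: [0.5423, 0.2277, 0.1573]
tcp_rot: [-0.001, 0.477, 0.879, -0.001]
force: [-0.5, -0.9, 2.2]
grip_width: 0.013
```

Run:
```python
from h import *
from workcell import eyes,read_state
plan([.543,.228,.1575],37.1); print(read_state()['wrist_torque'])
s=read_state(); c=eyes.capture("wrist"); np.savez("w5.npz",pos=s["position"],rot=s["tcp_rot"],**c)
im=c["color"][170:340,180:330]; cv2.imwrite("pics/w5.png",cv2.resize(cv2.convertScaleAbs(im,alpha=1.5,beta=30),None,fx=3.5,fy=3.5,interpolation=cv2.INTER_CUBIC)[:,:,::-1])
c=wcam("w5.npz");P=pts(c);b=(abs(P[...,2]-.111)<.003)&(np.hypot(P[...,0]-.543,P[...,1]-.228)<.035);b[:,:225]=0
im=c["color"].astype(int)
# white pointer line
m=b&(im.min(-1)>110);vv,uu=np.nonzero(m);print(len(uu))
Q=np.array([ray(c,u,v,.111)[:2] for u,v in zip(uu,vv)])
if len(Q)>5:
  print(Q.mean(0)); d=Q.mean(0)-[.543,.228]; print("pointer world deg",np.degrees(np.arctan2(d[1],d[0])), cv2.minAreaRect(Q.astype(np.float32)))
d=eyes.capture("side");cv2.imwrite("pics/sd5.png",d["color"][:,:,::-1])
```

```text
t 9.6 pos [0.5423 0.2277 0.1573] head 33.07 F [-0.49 -0.87  2.17] w 0.013 q [22.8 29.4  0.7 61.5 -0.  79.7]
shift cm [-0.01  0.07 -0.02] rot [-0.16 -0.03 -4.03]
[-0.09637421  0.15307941  1.7943192 ]
161
[0.55268313 0.21433505]
pointer world deg -54.678216336039874 ((0.5513035655021667, 0.2130235731601715), (0.012767001986503601, 0.020314086228609085), 54.94997787475586)
```

View pics/w5.png

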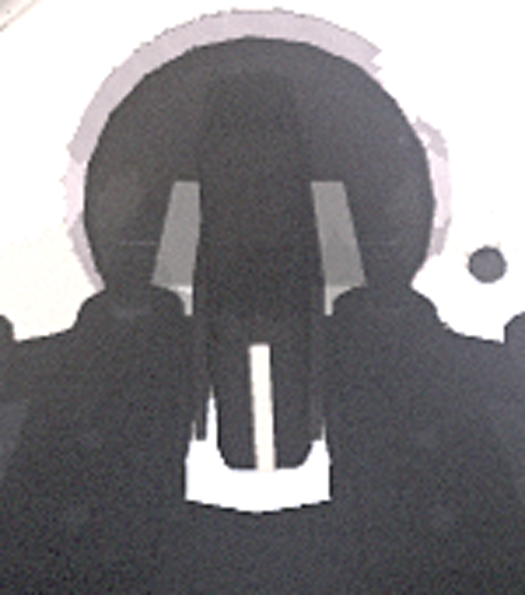

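View pics/sd5.png

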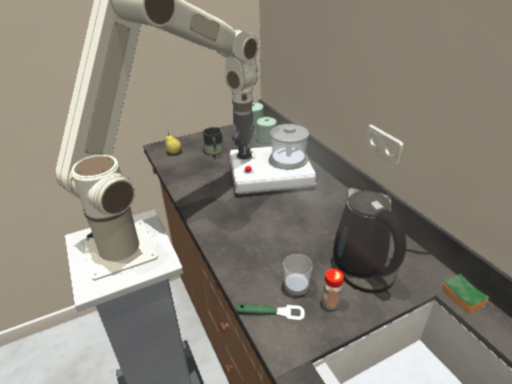

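The pointer reads about -54.7° in world axes (nominal end stop -52.9°), held at 1.8 N·m against the stop. The bystanders look untouched. Handing in.

```bash
python3 -c "
from workcell import job
print(job.close_job())"
```

```text
the job is handed in; nothing more can be done
None
```

The plunger has been reset and the dial is held in the third position. I handed the job in at about 9.7 s of the 48 s allowed.

- **Plunger:** I pressed it with the closed fingertips down to its hard stop. It travelled about 12 mm, then stopped moving while the force rose to 27 N. After I lifted off, the wrist camera showed it back up at its original height.
- **Dial:** I gripped the bar and turned it clockwise past both clicks to the end stop. The torque there jumped from 0.23 to 1.3 N·m, and a small extra turn brought it to 1.8 N·m. The fingers are still gripping it and holding it against the stop.
- **Last checks:** The pointer measured about -54.7° in the world frame, against -52.9° expected at the orange mark. That 1.8° difference is about what I can measure. The gripper's own heading was about 4° past nominal, which I put down to give in the grip against the stop. The orange mark itself was hidden by the gripper, so I could not see the pointer on it.
- **Bystanders:** The mug, tumbler, spice jar and pear looked untouched in the last pictures. I last saw the salt shaker, also in place, just before the final 1.5° turn.
- **A reading that disagreed:** The plunger's position from the scene camera was about 7 mm off the wrist camera's. I put this down to that camera seeing the plunger's side. I used the wrist value, and the deck edges and orange mark agreed with it.

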